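# Push the slide carrier under the reader bridge and start the scan

## Robot

A 6-joint arm with a two-finger parallel gripper is mounted at the origin on the work surface. World frame = base frame: x ahead of the robot, y to its left, z up, the work surface at z = 0. Lengths are in mm, angles in rad, forces in N, time in s.
With the tool pointing down it reaches from about 275 to 750 mm from the base axis. Payload 10.2 kg.
Tool frame: the origin (TCP) lies at the very end of the fingers, on their centre line; the grasp point (between the pads) lies 19 mm behind it; z points along the fingers, y is the line along which they close (so a half turn about z gives the same grasp; the last joint's range is limited). The gripper opens to 85 mm and grips with 20 to 120 N. Pads are 22 mm wide; open, the fingers measure 114 mm over their backs; the gripper's body (76 mm by 85 mm) begins 54 mm behind the grasp point. The pads swing forward as they close: fully open they stand 13 mm farther back than shut.
Start: joints at [-1.411, 0.313, 1.498, -0, 1.331, -0.223], TCP at [196.085, -487.013, 194.294] pointing down, gripper open.
Joint ranges: [-2.94, 2.94], [-0.97, 2.17], [0.19, 2.56], [-1.23, 4.37], [0.02, 3.11], [-2.88, 2.88]. Speed limits (rad/s): [2.39, 2.39, 3.01, 3.14, 3.14, 3.14].

## Interface

Orientations are given as a unit quaternion [w, x, y, z].
In Python, from rig import ctrl gives the robot as it stands.
- The arm moves only by the tool step_arm, never from a script. Its argument "increments" is a list of rows, each a list of 3 entries, a list of its own where there are three numbers: the shift along the tool's x, y, z in cm, then the turn, a rotation vector about the tool's x, y, z in degrees, then the opening in per cent of the stroke, from 0 (shut) to 100 (fully open). A call has 1 to 8 rows; each row is the pose to reach, as a shift and turn from the pose commanded when the call began, along the tool's axes at that moment; what a row does not reach only later rows make up. A row lasts 1/8 s, in which the tool goes at most 62.5 mm and 10.7 degrees, less where a joint would pass 70% of its speed; a pose out of reach is approached as far as the arm can. A call with a gripper value outside its range is refused whole. The fingers move at their own pace and stop on an object; "squeeze" is the grip in N (left out, the last holds). Time passes only in rows, so rows that repeat a pose let the fingers close. It gives the time, the measured TCP pose, the force, the opening and the grip force at its end, in the units of the state.
- ctrl.sense(): the state, without advancing time (a new reading comes with each control period).
- ctrl.capture(name): name is "scene" or "top"; returns a dict with "img" (480x640x3 uint8, red, green, blue), "fx", "fy", "cx", "cy" (pixels), "extrinsics" (4x4, takes a point from camera to world coordinates). Camera axes: x right, y down, z forward; pixel columns grow to the right and rows downward; lengths in mm; the calibration is good to about 2 mm. A picture is of the moment at which its call begins. There is no depth.
- ctrl.finish_job(): hands the job in; it is judged then, once.
The state is a dict: "time_s": time; "joints": joint angles; "dq": joint speeds; "tau": joint torques, N m; "eef_pos": TCP position; "ee_rot": TCP orientation; "force": force on the tool from outside, world axes, zero at the start; "wrist_torque": the same for the moment, N m; "grip_width": opening from 0.0 (shut) to 1.0 (fully open); "grip_force": force on a finger pad.
Only numpy, scipy, OpenCV 4.12 (cv2) and the standard library are available. Lean on these libraries where they do the work, as an engineer would, in place of code of your own. Each camera call takes 0.05 s, during which the arm holds its last target. There are 200 camera calls.

## Task

Push the blue slide carrier flat along the bench, under the low white bridge of the slide reader, until its front edge rests square against the black end stop on the far side; then press the green button on top of the bridge all the way down and let it come back up. Only push the carrier with the fingers: do not lift, carry or tip it, do not press the button before the carrier is fully home, and leave everything else on the bench where it is.

Things in the scene. Friction and masses are not known exactly. Their poses are not given: they have to be found in the camera images.
- carrier: Loose blue flat slide carrier with four glass slides let into its top: 90 wide (its x) x 130 long (its y) x 12 thick (mm), 0.12 to 0.26 kg, lying on the bench. Origin at the centre of its underside, on the bench surface; its +y points to the front edge, which goes under the bridge first, its z is up.
- carrier_nose (a point): Middle of the carrier's front edge face: 65 mm ahead (+y) of the carrier's origin, 6 mm above its underside.
- reader: Fixed slide reader: a white bridge on the bench. Origin on the bench under the middle of the bridge; the carrier is pushed along its +y. The bridge is 162 wide (x), 70 deep (y -35 to +35 mm), its top 50 above the bench. The passage below is 106 wide (x -53 to +53) with 17 headroom over the bare, level bench (the grey strip is flat).
- reader_mouth (a point): Entrance of the passage: middle of its width, on the bench, under the bridge's front face (reader y = -35). Beside it two 16 high aluminium guide strips (lengths in mm) widen the mouth from 106 here to about 137 at reader y = -60.
- stop_face (a point): Middle of the face of the black end stop behind the bridge (in mm: 22 high, face at reader y = +50), 6 above the bench: the carrier's front edge rests here. The carrier then has its origin at reader y = -15, and 45 of its rear still sticks out of the entrance.
- start_button_top (a point): Centre of the top of the green round push button, 28 mm diameter, on top of the bridge above the reader's origin; pressed straight down.
- start_button (a joint): Travel of the green button in m: 0 up, 0.006 fully down; spring return, about 4 N to go fully down.
- glass_jar: Bystander, loose: closed amber glass jar with black cap, 52 diameter, 60 tall (mm). Origin at the centre of its underside. Leave alone.
- white_pot: Bystander, loose: closed white pot, 60 diameter, 55 tall (mm). Origin at the centre of its underside. Leave alone.
- blade_box: Bystander, loose: dark-topped blue blade dispenser, 110 x 36 x 26 (its x is its length) (mm). Origin at the centre of its underside. Leave alone.
- slide_box: Bystander, loose: yellow slide storage box, 100 x 85 x 34 (mm). Origin at the centre of its underside. Leave alone.
- brush: Bystander, loose: small flat brush lying on the bench, about 160 long along its x (mm). Origin at the centre of its underside. Leave alone.
- cassettes: Bystander, loose: stack of four coloured tissue cassettes, 40 x 28 x 28 (mm). Origin at the centre of its underside. Leave alone.
- wax_block: Bystander, loose: green cassette with a white wax block on it, 40 x 30 x 18 (mm). Origin at the centre of its underside. Leave alone.
Mind the look-alikes: they are no part of the job. Of the things shaped like the carrier, the blue one is meant.

How it is judged:
By the outcome, as a careful person would: the job done as asked, in the order asked, and still so for the second after the job is handed in, with the robot touching nothing.
It also fails if it takes over 59 s, if anything falls off the work surface, if the arm or the gripper's body presses on something with over 40 N, if the wrist force passes 120 N, or if a joint passes its speed limit or range.

## Working session

There is one attempt and no reset: what is moved stays moved. The work goes in short steps, Python scripts to look and compute and a tool call to move; the robot and the scene stay as the last step left them, time stands still between calls to the robot, and variables do not carry over. Pictures are saved under pics/ and viewed, at most 10 in all, crops included, and the job is handed in when it is done.

Besides the shell and the picture viewer there is one more tool, called after "Call:" in YAML: its name, and indented under it one key for each argument. step_arm: Moves the arm, as the interface text tells. Its arguments: {"type":"object","properties":{"increments":{"type":"array"},"squeeze":{"type":"number"}},"required":["increments"]}

```bash
mkdir -p pics
cat > h.py <<'E'
import numpy as np, cv2
from rig import ctrl
def cap(n,f):
    c=ctrl.capture(n); cv2.imwrite(f'pics/{f}.png',c['img'][:,:,::-1]); 
    np.savez(f'pics/{f}.npz',**c); return c
def px2w(c,u,v,z):
    E=np.array(c['extrinsics']); d=E[:3,:3]@np.array([(u-c['cx'])/c['fx'],(v-c['cy'])/c['fy'],1.])
    o=E[:3,3]; return o+d*(z-o[2])/d[2]
def w2px(c,p):
    E=np.array(c['extrinsics']); q=E[:3,:3].T@(np.array(p)-E[:3,3]); return q[0]/q[2]*c['fx']+c['cx'],q[1]/q[2]*c['fy']+c['cy']
E
python3 - <<'E'
from h import *
for n in('top','scene'):
    c=cap(n,n+'0'); print(n,np.round(c['extrinsics'],3).tolist(),c['fx'],c['cx'],c['cy'])
s=ctrl.sense();print(s)
E
```

```text
top [[0.047, -0.973, 0.226, 294.449], [-0.999, -0.045, 0.012, -18.14], [-0.002, -0.226, -0.974, 1186.029], [0.0, 0.0, 0.0, 1.0]] 532.7780151455906 322.88339973086266 240.11269882163006
scene [[0.225, 0.637, -0.737, 1290.829], [0.974, -0.134, 0.181, -201.093], [0.016, -0.759, -0.651, 726.576], [0.0, 0.0, 0.0, 1.0]] 485.51273318763276 322.9556651248032 239.98737348843736
{'time_s': 0.1, 'joints': array([-1.41139409e+00,  3.13385730e-01,  1.49832716e+00,  2.50520433e-05,
        1.33101718e+00, -2.23403782e-01]), 'dq': array([ 0.00088793, -0.00016008, -0.00334269, -0.00033124,  0.00040286,
        0.00093076]), 'tau': array([ 2.79280168e-03, -4.12898469e+01, -2.60142589e+01, -1.29546406e-04,
        3.02601504e-03, -3.21924738e-06]), 'eef_pos': array([ 196.0517113 , -486.73892786,  193.80936939]), 'ee_rot': array([-5.68027277e-04,  9.81738706e-01,  1.90233513e-01,  3.03557149e-05]), 'force': array([-0.3661383 , -0.54337857, -0.32784723]), 'wrist_torque': array([0.03960038, 0.00567198, 0.01231682]), 'grip_force': 0.0, 'grip_width': 0.9994935275599017}
```

View pics/top0.png

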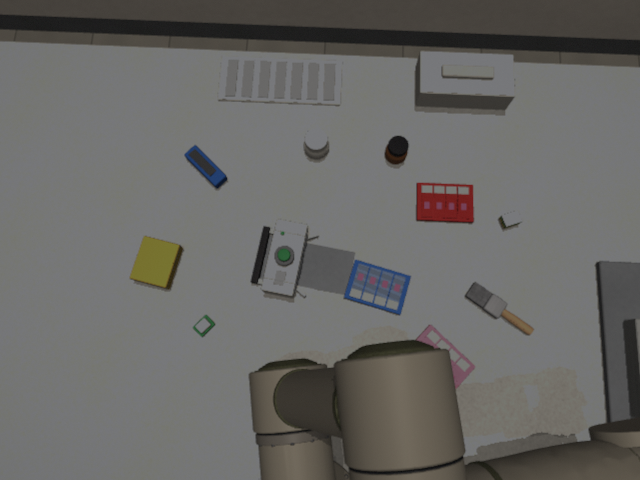

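View pics/scene0.png

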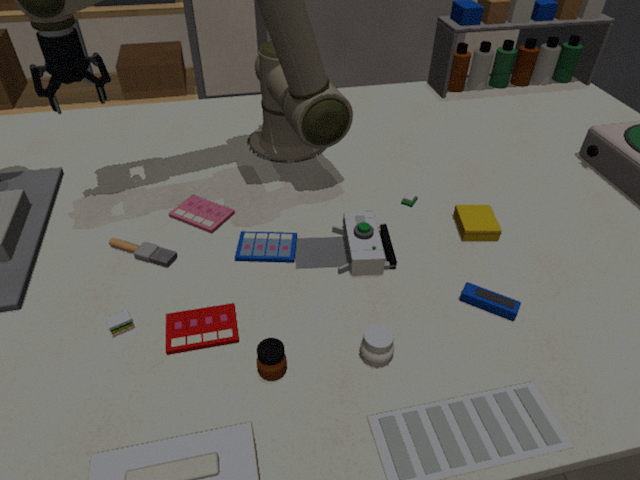

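The things that could pass for the carrier, by top-image pixel, are blue (377,287), red (445,203), pink (443,355), and the blue blade box (206,166). I choose blue (377,287), and the reader is at (285,257). Next is one close crop to check this.

Run:
```python
from h import *
i=cv2.imread('pics/top0.png')[205:325,245:420]
cv2.imwrite('pics/crop0.png',cv2.resize(i,None,fx=4.5,fy=4.5,interpolation=cv2.INTER_CUBIC))
c=dict(np.load('pics/top0.npz'))
hsv=cv2.cvtColor(c['img'],cv2.COLOR_RGB2HSV)
m=cv2.inRange(hsv,(100,120,50),(125,255,255)); m[:,:330]=0; m[:,425:]=0
k=max(cv2.findContours(m,0,2)[0],key=cv2.contourArea)
P=np.array([px2w(c,*q[0],12)[:2] for q in k],np.float32)
r=cv2.minAreaRect(P); print('carrier',r,cv2.boxPoints(r).tolist())
g=cv2.inRange(hsv,(45,90,40),(85,255,255)); g[:,:265]=0;g[:,305:]=0;g[:240]=0;g[270:]=0
ys,xs=np.nonzero(g);print('button px',xs.mean(),ys.mean(),len(xs),px2w(c,xs.mean(),ys.mean(),60))
```

```text
carrier ((466.800048828125, -127.9446029663086), (127.7974853515625, 88.72074890136719), 75.62874603271484) [[407.9678955078125, -178.83340454101562], [493.912353515625, -200.85423278808594], [525.6322021484375, -77.05580139160156], [439.687744140625, -55.03497314453125]]
button px 283.5 254.5 120 [519.85153158  79.35552638  60.        ]
```

View pics/crop0.png

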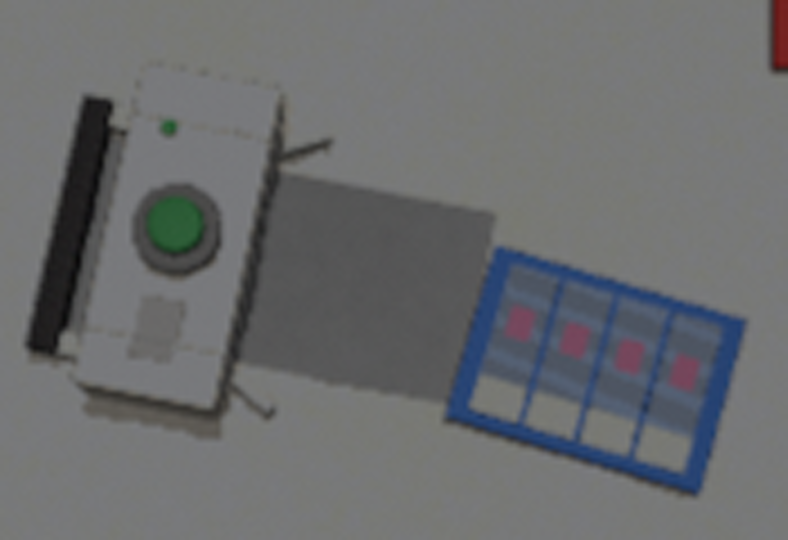

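The crop confirms the blue carrier with four slides, its front-left edge at crop (500,248)-(447,418). The bridge top corners are at crop (138,65), (282,92), (222,410), (78,383), with the button at (175,225) and the grey strip leading in.

Run:
```python
from h import *
c=dict(np.load('pics/top0.npz'))
f=lambda u,v,z: px2w(c,245+u/4.5,205+v/4.5,z)[:2]
def show(n,Q,z):
    W=[f(*q,z) for q in Q]; print(n,np.round(W,1).tolist(),'mid',np.mean(W,0).round(1))
    for i in range(4):
        d=W[(i+1)%4]-W[i]; print('  len %.1f ang %.1f'%(np.hypot(*d),np.degrees(np.arctan2(d[1],d[0]))))
show('bridge',[(138,65),(282,92),(222,410),(78,383)],50)
show('strip',[(285,172),(495,213),(443,402),(237,362)],0)
show('stop',[(88,96),(110,100),(52,355),(28,349)],22)
# button with 58
print(f(175,225,60))
# scene cam
s=dict(np.load('pics/scene0.npz')); h=cv2.cvtColor(s['img'],cv2.COLOR_RGB2HSV)
m=cv2.inRange(h,(100,120,50),(125,255,255)); m[:,:220]=0;m[:,310:]=0;m[:220]=0;m[275:]=0
k=max(cv2.findContours(m,0,2)[0],key=cv2.contourArea)
r=cv2.minAreaRect(np.array([px2w(s,*q[0],10)[:2] for q in k],np.float32));print('scene carrier',r)
g=cv2.inRange(h,(45,90,40),(85,255,255)); g[:,:350]=0;g[:,378:]=0;g[:218]=0;g[240:]=0
ys,xs=np.nonzero(g);print('btn scene',px2w(s,xs.mean(),ys.mean(),60),xs.mean(),ys.mean(),len(xs))
```

```text
bridge [[599.9, 102.5], [589.5, 31.2], [432.4, 51.3], [442.0, 120.6]] mid [516.   76.4]
  len 72.1 ang -98.3
  len 158.4 ang 172.7
  len 69.9 ang 82.1
  len 158.9 ang -6.5
strip [[560.7, 29.6], [544.5, -77.5], [447.6, -54.9], [462.7, 48.3]] mid [503.9 -13.6]
  len 108.3 ang -98.6
  len 99.5 ang 166.9
  len 104.4 ang 81.6
  len 99.8 ang -10.8
stop [[590.2, 129.5], [588.6, 118.3], [458.8, 137.7], [461.2, 149.7]] mid [524.7 133.8]
  len 11.3 ang -97.9
  len 131.3 ang 171.5
  len 12.2 ang 78.6
  len 130.6 ang -8.9
[518.79295921  78.44774575]
scene carrier ((473.6546325683594, -129.58384704589844), (129.64413452148438, 95.96737670898438), 76.4006118774414)
btn scene [512.05390103  81.39739477  60.        ] 363.7070707070707 227.1818181818182 99
```

```bash
cat >> h.py <<'E'
def rows(cmd,tgt):
    """cmd,tgt = (x,y,z,yaw of tool x deg) -> shift cm in tool axes, turn deg about tool z"""
    a=np.radians(cmd[3]); X=np.array([np.cos(a),np.sin(a),0]);Y=np.array([np.sin(a),-np.cos(a),0])
    d=(np.array(tgt[:3])-np.array(cmd[:3]))/10
    print([round(float(v),2) for v in(d@X,d@Y,-d[2])],'turn z',round(cmd[3]-tgt[3],1))
def cur():
    s=ctrl.sense(); w,x,y,z=s['ee_rot']; p=s['eef_pos']
    print('t',s['time_s'],'pos',p.round(1),'yaw',np.degrees(2*np.arctan2(y,x)).round(2),'F',s['force'].round(1),'g',round(s['grip_width'],3)); return s
E
python3 - <<'E'
from h import *
c=dict(np.load('pics/top0.npz')); s=dict(np.load('pics/scene0.npz'))
for q in [(170,212),(193,197),(234,212),(212,230)]: print('pink',px2w(s,*q,10)[:2].round(0))
for q in [(150,262),(176,258),(143,243)]: print('brush',px2w(s,*q,8)[:2].round(0))
print(w2px(c,(440,-243,0)))
cur(); rows((196.1,-487,194.3,21.9),(441,-242,60,76))
E
```

```text
pink [ 302. -339.]
pink [ 250. -283.]
pink [ 333. -189.]
pink [ 391. -244.]
brush [ 471. -380.]
brush [ 469. -326.]
brush [ 404. -397.]
(np.float64(427.7887058851863), np.float64(301.66611899816195))
t 0.1 pos [ 196.1 -486.7  193.8] yaw 21.93 F [-0.4 -0.5 -0.3] g 0.999
[31.86, -13.6, 13.43] turn z -54.1
```

Run:
```python
from h import *
rows((196.1,-487,194.3,21.9),(447,-214,60,76))
```

```text
[33.46, -15.97, 13.43] turn z -54.1
```

Call:
step_arm:
  increments:
    - [[4,-2,0],[0,0,-8],35]
    - [[9,-4.5,1],[0,0,-16],35]
    - [[14,-7,2],[0,0,-25],35]
    - [[19,-9.5,4],[0,0,-34],35]
    - [[24,-12,6],[0,0,-43],35]
    - [[29,-14,8],[0,0,-50],35]
    - [[33.5,-16,11],[0,0,-54],35]
    - [[33.5,-16,13.4],[0,0,-54],35]
  squeeze: 20

```text
time_s: 1.1
eef_pos: [448.3, -210.9, 58.9]
ee_rot: [-0.001, 0.787, 0.617, 0.0]
force: [-0.0, -1.3, -0.0]
grip_width: 0.347
grip_force: 0.0
```

Run:
```python
from h import *
for n in('top','scene'): c=cap(n,n+'1')
a=cv2.imread('pics/top1.png')[180:340,330:480];b=cv2.imread('pics/scene1.png')[150:310,150:300]
cv2.imwrite('pics/v1.png',np.hstack([cv2.resize(x,(396,422)) for x in(a,b)]))
cur()
```

```text
t 1.2 pos [ 446.1 -211.8   58. ] yaw 76.01 F [-0.  -0.3 -0.4] g 0.351
```

View pics/v1.png

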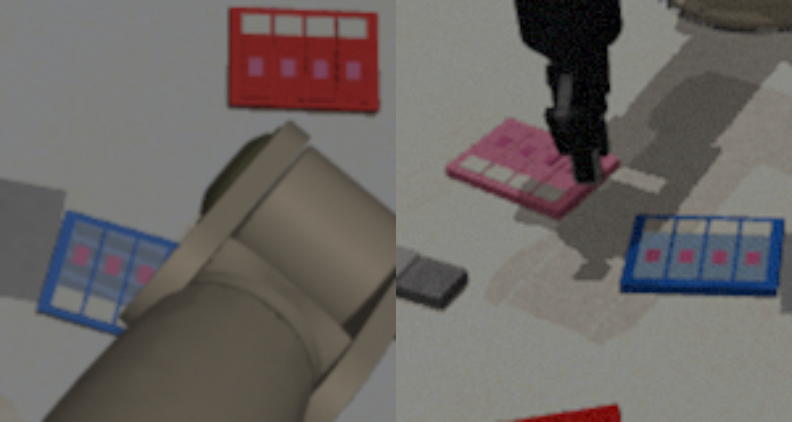

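The fingers hang just behind the blue carrier's rear edge, with the carrier's rear-edge corners at panel (638,216) and (622,292), and they are clear of the pink carrier. I descend.

Call:
step_arm:
  increments:
    - [[0,0,2],[0,0,0],35]
    - [[0,0,4],[0,0,0],35]
    - [[0,0,5],[0,0,0],35]
    - [[0,0,5.5],[0,0,0],35]
    - [[0,0,5.6],[0,0,0],35]
    - [[0,0,5.6],[0,0,0],35]

```text
time_s: 1.95
eef_pos: [447.3, -213.7, 4.8]
ee_rot: [0.0, 0.788, 0.615, 0.0]
force: [-0.6, -0.3, 0.1]
grip_width: 0.349
grip_force: 0.0
```

Run:
```python
from h import *
c=cap('scene','scene2'); cur()
b=cv2.imread('pics/scene2.png')[170:280,200:340]
cv2.imwrite('pics/v2.png',cv2.resize(b,None,fx=5,fy=5,interpolation=cv2.INTER_CUBIC))
```

```text
t 2.0 pos [ 447.3 -213.7    4.8] yaw 75.93 F [ 0.1 -0.1 -0.4] g 0.347
```

View pics/v2.png

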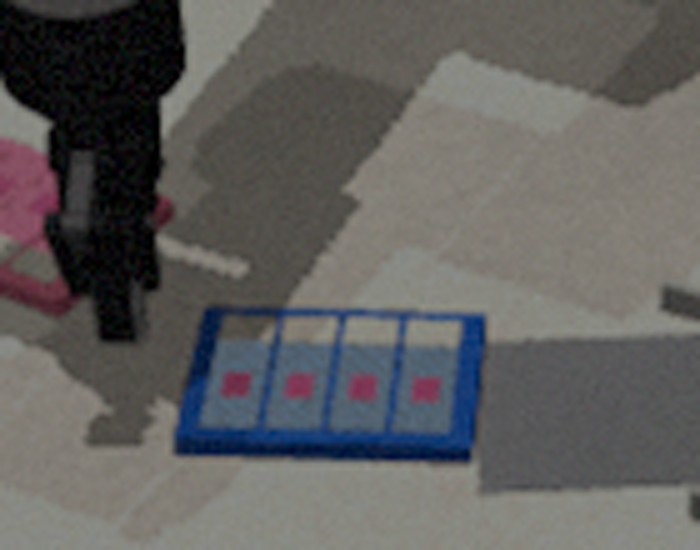

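Run:
```python
from h import *
c=dict(np.load('pics/scene2.npz'))
f=lambda p: (5*(np.array(w2px(c,p))-[200,170])).round(0)
for z in (0,5,10): print(z,'tip(145,338)',px2w(c,229,237.6,z).round(1),'L(98,338)',px2w(c,219.6,237.6,z).round(1))
a=np.radians(76);X=np.array([np.cos(a),np.sin(a),0]);Y=np.array([np.sin(a),-np.cos(a),0])
p=np.array([447.3,-213.7,4.8])
for k in(0,15,22,28): print(k,f(p+k*Y+11*X),f(p+k*Y-11*X))
cx=np.array([469,-128.5,12]); 
for i in(-45,45):
  for j in(-65,65): print('corner',f(cx+i*Y+j*X))
```

```text
0 tip(145,338) [ 414.7 -208.3    0. ] L(98,338) [ 410.2 -229.4    0. ]
5 tip(145,338) [ 420.7 -208.3    5. ] L(98,338) [ 416.3 -229.2    5. ]
10 tip(145,338) [ 426.7 -208.2   10. ] L(98,338) [ 422.3 -229.    10. ]
0 [162. 378.] [113. 377.]
15 [157. 400.] [107. 399.]
22 [154. 411.] [105. 410.]
28 [152. 420.] [102. 419.]
corner [202. 303.]
corner [484. 310.]
corner [171. 435.]
corner [472. 443.]
```

Run:
```python
from h import *
b=cv2.imread('pics/scene2.png')[165:275,185:285]
b=cv2.resize(b,None,fx=5.4,fy=5.4,interpolation=cv2.INTER_CUBIC)
b=(255*(b/255.)**0.45).astype(np.uint8)
c=dict(np.load('pics/scene2.npz'))
p1=dict(np.load('pics/scene1.npz'))['img'][165:275,185:285,::-1]
cv2.imwrite('pics/v3.png',b)
for z in (5,20,40,60): print(z,(5.4*(np.array(w2px(c,(466,-218,z)))-[185,165])).round(),(5.4*(np.array(w2px(c,(428,-210,z)))-[185,165])).round())
```

```text
5 [223. 465.] [235. 404.]
20 [219. 438.] [231. 376.]
40 [213. 400.] [226. 339.]
60 [207. 362.] [220. 301.]
```

View pics/v3.png

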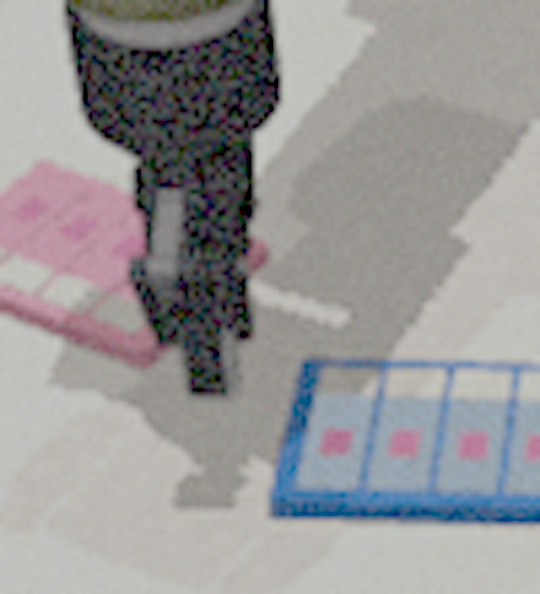

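Run:
```python
from h import *
c=dict(np.load('pics/scene0.npz')); print(w2px(c,(196,-487,194)))
a=np.radians(21.9);Y=np.array([np.sin(a),-np.cos(a),0]);p=np.array([196,-487,194])
for k in(-42,42):
  for z in(0,13): print(k,z,w2px(c,p+k*Y+[0,0,z]))
i=cv2.imread('pics/scene0.png')[20:130,10:130]; cv2.imwrite('pics/v4.png',cv2.resize((255*(i/255.)**.5).astype(np.uint8),None,fx=5,fy=5,interpolation=cv2.INTER_CUBIC))
```

```text
(np.float64(87.78320996923554), np.float64(127.81068872165665))
-42 0 (np.float64(106.61133131205312), np.float64(123.08342189085954))
-42 13 (np.float64(105.05920927242977), np.float64(117.88578205880556))
42 0 (np.float64(68.30789336735424), np.float64(132.70044997372474))
42 13 (np.float64(66.40054864894523), np.float64(127.3984276850013))
```

View pics/v4.png

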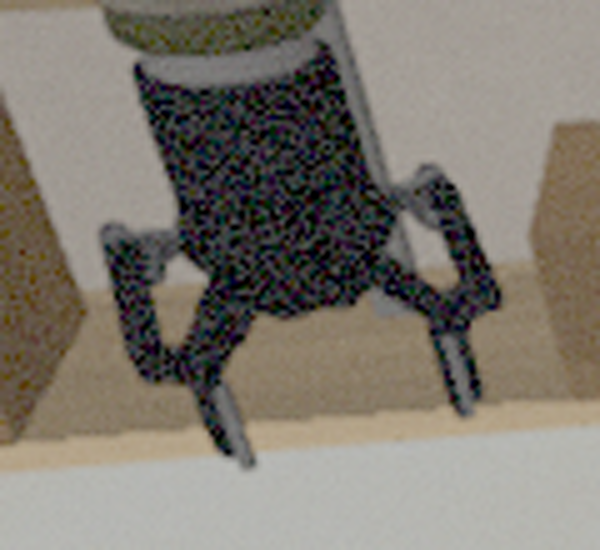

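The view shows the fingertips about 37 mm higher in the images than the reported TCP, in both poses. The reported z therefore looks offset, so I descend gradually, watching force and picture.

Call:
step_arm:
  increments:
    - [[0,0,0.5],[0,0,0],35]
    - [[0,0,1.0],[0,0,0],35]
    - [[0,0,1.5],[0,0,0],35]
    - [[0,0,2.0],[0,0,0],35]
    - [[0,0,2.0],[0,0,0],35]

```text
time_s: 2.62
eef_pos: [446.9, -213.3, -16.1]
ee_rot: [-0.0, 0.788, 0.615, -0.0]
force: [0.6, -0.7, -1.2]
grip_width: 0.35
grip_force: 0.0
```

Run:
```python
from h import *
c=cap('scene','scene3'); cur()
b=cv2.imread('pics/scene3.png')[165:275,185:285]
b=cv2.resize(b,None,fx=5.4,fy=5.4,interpolation=cv2.INTER_CUBIC)
cv2.imwrite('pics/v5.png',(255*(b/255.)**0.45).astype(np.uint8))
```

```text
t 2.675 pos [ 447.  -213.4  -15.9] yaw 75.93 F [ 0.  -0.7  0.9] g 0.353
```

View pics/v5.png

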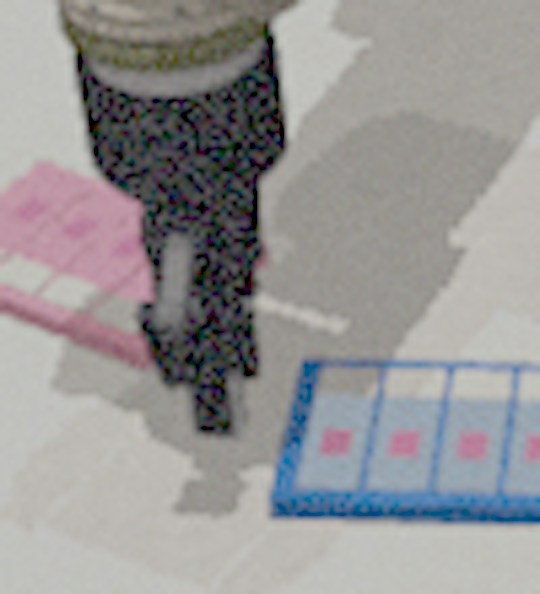

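The fingertips at crop (213,433) are still about 23 mm above the bench, and the shadow tip at (205,510) is still separate. I descend further in small steps.

Call:
step_arm:
  increments:
    - [[0,0,0.5],[0,0,0],35]
    - [[0,0,0.9],[0,0,0],35]
    - [[0,0,1.3],[0,0,0],35]
    - [[0,0,1.3],[0,0,0],35]

```text
time_s: 3.18
eef_pos: [446.9, -213.3, -29.0]
ee_rot: [-0.0, 0.788, 0.615, -0.0]
force: [0.7, -1.3, 0.1]
grip_width: 0.349
grip_force: 0.0
```

Call:
step_arm:
  increments:
    - [[0,0,0.2],[0,0,0],35]
    - [[0,0,0.3],[0,0,0],35]
    - [[0,0,0.3],[0,0,0],35]

```text
time_s: 3.55
eef_pos: [447.1, -213.4, -31.7]
ee_rot: [-0.0, 0.788, 0.615, -0.0]
force: [0.7, 0.3, -0.6]
grip_width: 0.351
grip_force: 0.0
```

Call:
step_arm:
  increments:
    - [[0,0,0.15],[0,0,0],35]
    - [[0,0,0.3],[0,0,0],35]
    - [[0,0,0.3],[0,0,0],35]

```text
time_s: 3.92
eef_pos: [447.0, -213.4, -34.9]
ee_rot: [-0.0, 0.788, 0.615, -0.0]
force: [0.7, 0.1, 0.4]
grip_width: 0.351
grip_force: 0.0
```

Run:
```python
from h import *
c=cap('scene','scene4'); cur()
b=cv2.imread('pics/scene4.png')[165:275,185:285]
b=cv2.resize(b,None,fx=5.4,fy=5.4,interpolation=cv2.INTER_CUBIC)
cv2.imwrite('pics/v6.png',(255*(b/255.)**0.45).astype(np.uint8))
```

```text
t 3.975 pos [ 447.  -213.4  -34.8] yaw 75.93 F [-0.4 -0.1 -0. ] g 0.353
```

View pics/v6.png

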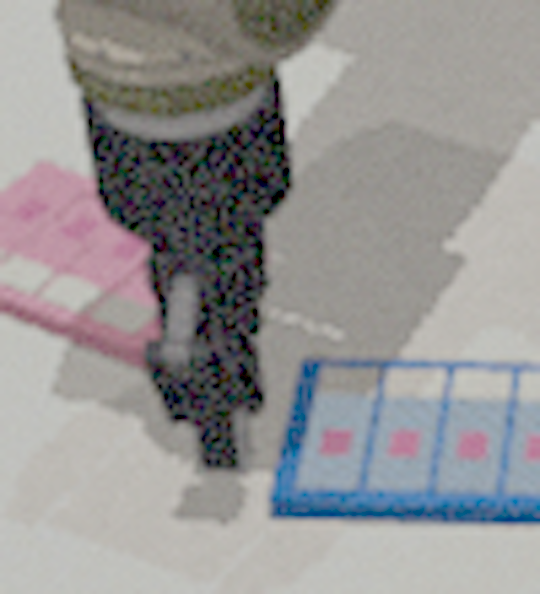

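The fingertip at crop (217,468) is still clear of its shadow at (207,518), with no contact force. From here I keep descending in small steps, watching force and tracking the tip numerically.

Call:
step_arm:
  increments:
    - [[0,0,0.15],[0,0,0],35]
    - [[0,0,0.3],[0,0,0],35]
    - [[0,0,0.3],[0,0,0],35]

```text
time_s: 4.35
eef_pos: [447.1, -213.5, -37.4]
ee_rot: [0.0, 0.788, 0.615, -0.0]
force: [-0.9, 0.8, 5.7]
grip_width: 0.352
grip_force: 2.6
```

Call:
step_arm:
  increments:
    - [[0,0,0.15],[0,0,0],35]
    - [[0,0,0.3],[0,0,0],35]
    - [[0,0,0.3],[0,0,0],35]

```text
time_s: 4.72
eef_pos: [447.3, -213.6, -37.6]
ee_rot: [0.0, 0.788, 0.615, -0.0]
force: [-12.5, 7.9, 44.4]
grip_width: 0.353
grip_force: 22.4
```

Call:
step_arm:
  increments:
    - [[0,0,0.15],[0,0,0],35]
    - [[0,0,0.3],[0,0,0],35]
    - [[0,0,0.3],[0,0,0],35]

```text
time_s: 5.1
eef_pos: [447.4, -213.7, -37.8]
ee_rot: [0.0, 0.788, 0.616, -0.0]
force: [-24.3, 16.4, 84.4]
grip_width: 0.352
grip_force: 42.2
```

Contact came at reported z = -37.4. I batched those presses and should have checked between them, so I back off now.

Call:
step_arm:
  increments:
    - [[0,0,-0.6],[0,0,0],35]
    - [[0,0,-1.1],[0,0,0],35]
    - [[0,0,-1.1],[0,0,0],35]

```text
time_s: 5.48
eef_pos: [447.2, -213.5, -32.8]
ee_rot: [0.0, 0.788, 0.615, 0.0]
force: [-0.6, 1.1, -0.3]
grip_width: 0.351
grip_force: 0.0
```

```bash
cat >> h.py <<'E'
def carrier(f,n='top',z=12):
    c=cap(n,f); h=cv2.cvtColor(c['img'],cv2.COLOR_RGB2HSV)
    m=cv2.inRange(h,(100,120,50),(125,255,255)); k=np.zeros_like(m)
    if n=='scene': k[215:290,215:400]=1
    else: k[225:330,255:425]=1
    K=[q for q in cv2.findContours(m*k,0,2)[0] if cv2.contourArea(q)>15]
    P=np.array([px2w(c,*q[0],z)[:2] for q in np.vstack(K)],np.float32)
    r=cv2.minAreaRect(P); print(n,'carrier',np.round(r[0],1),np.round(r[1],1),round(r[2],1)); print(cv2.boxPoints(r).round(1).tolist())
    ey=np.array([.143,.990]);ex=np.array([.990,-.143]); B=cv2.boxPoints(r)-[516.5,78.5]
    print('reader frame corners',[(round(float(b@ex),1),round(float(b@ey),1)) for b in B]); return c
E
python3 - <<'E'
from h import *
carrier('s5','scene'); c=dict(np.load('pics/s5.npz')); cur()
g=c['img'].max(2)[222:268,212:245]
for r,row in enumerate(g): print(222+r,''.join('#' if v<45 else '+' if v<75 else '-' if v<105 else '.' for v in row))
for z,x in((0,466),(5,466)): print(w2px(c,(x,-218,z)))
E
```

```text
scene carrier [ 475.9 -129.8] [129.7  95.7] 76.4
[[414.20001220703125, -181.60000610351562], [507.20001220703125, -204.10000610351562], [537.7000122070312, -78.0], [444.70001220703125, -55.5]]
reader frame corners [(-64.1, -272.1), (31.2, -281.1), (43.4, -151.9), (-51.9, -143.0)]
t 5.525 pos [ 447.  -213.4  -33. ] yaw 75.93 F [-0.4 -0.6  0. ] g 0.351
222 --##+++++############+--.--------
223 --##+++++#############+-..-------
224 --##++++#############+--+--------
225 --##++++#############+--+-------.
226 --+#++++#############+-----------
227 #+##++++############+------------
228 ###+++++############+------------
229 ###+++++#############+-----------
230 ####+++##############+--------++-
231 #####################+-------++++
232 #####################+--+---+++++
233 +####################+------+++++
234 +####################+-----++++++
235 +#####################-----++++++
236 -+####################+----++++++
237 -+####################+----+++++-
238 -++###################+----++++--
239 --+###################+---+++++-.
240 ---+#############+###+------+++-.
241 ---+#############++++
[... 429 characters left out ...]
.
253 ..........-------.......--.......
254 ..........--------......-..--....
255 .......------------....-...----.-
256 .......------------....-...-...-.
257 .......-----------....-----------
258 ......------------.....+++++++--+
259 .....-------------.....++++++++++
260 .....---------+--.....-++++++++++
261 ..............--.........--...---
262 .................................
263 .................................
264 .................................
265 .................................
266 .................................
267 .................................
(np.float64(226.51036912371967), np.float64(252.8240012903907))
(np.float64(226.25559244291114), np.float64(251.14802119296093))
```

The tip now sits about 5 mm above the bench, behind the middle of the rear edge, so xy agrees with the report. I push along the carrier's own axis.

Call:
step_arm:
  increments:
    - [[0.8,0,0],[0,0,0],35]
    - [[1.6,0,0],[0,0,0],35]
    - [[2.6,0,0],[0,0,0],35]
    - [[3.6,0,0],[0,0,0],35]
    - [[4.6,0,0],[0,0,0],35]
    - [[5.6,0,0],[0,0,0],35]
    - [[6.4,0,0],[0,0,0],35]
    - [[7,0,0],[0,0,0],35]

```text
time_s: 6.52
eef_pos: [464.2, -145.1, -32.7]
ee_rot: [0.0, 0.788, 0.615, -0.0]
force: [-1.1, -0.7, -0.5]
grip_width: 0.35
grip_force: 0.5
```

Run:
```python
from h import *
cur();carrier('s6','scene');carrier('t6','top')
```

```text
t 6.525 pos [ 464.2 -145.1  -32.7] yaw 75.95 F [-1.1 -0.7 -0.5] g 0.35
scene carrier [489.  -73.6] [129.   98.3] 76.0
[[425.70001220703125, -124.19999694824219], [521.0, -148.0], [552.2000122070312, -22.899999618530273], [456.8999938964844, 0.8999999761581421]]
reader frame corners [(-60.9, -213.7), (36.9, -223.6), (49.9, -95.2), (-47.9, -85.3)]
top carrier [488.2 -42.3] [70.3 88.6] 75.9
[[436.70001220703125, -65.5999984741211], [522.5999755859375, -87.19999694824219], [539.7000122070312, -19.0], [453.79998779296875, 2.5999999046325684]]
reader frame corners [(-58.4, -154.1), (29.8, -163.1), (36.9, -93.2), (-51.2, -84.1)]
```

Call:
step_arm:
  increments:
    - [[0.8,0,0],[0,0,0],35]
    - [[1.6,0,0],[0,0,0],35]
    - [[2.4,0,0],[0,0,0],35]
    - [[3.2,0,0],[0,0,0],35]
    - [[3.8,0,0],[0,0,0],35]
    - [[4.2,0,0],[0,0,0],35]
    - [[4.2,0,0],[0,0,0],35]

```text
time_s: 7.5
eef_pos: [474.3, -104.4, -32.8]
ee_rot: [-0.0, 0.788, 0.615, 0.0]
force: [0.7, -0.4, -0.4]
grip_width: 0.351
grip_force: 0.0
```

Run:
```python
from h import *
cur();carrier('s7','scene');carrier('t7','top')
i=cv2.imread('pics/t7.png')[205:325,245:420]; j=cv2.imread('pics/s7.png')[200:290,210:410]
a=cv2.resize(i,(398,273),interpolation=cv2.INTER_CUBIC); b=cv2.resize(j,(607,273),interpolation=cv2.INTER_CUBIC)
cv2.imwrite('pics/v7.png',np.vstack([np.hstack([a,np.zeros((273,209,3),np.uint8)]),b]))
```

```text
t 7.5 pos [ 474.3 -104.4  -32.8] yaw 75.95 F [ 0.7 -0.4 -0.4] g 0.351
scene carrier [499.2 -32.1] [130.6  97.4] 78.0
[[438.0, -85.80000305175781], [533.2999877929688, -106.0999984741211], [560.4000244140625, 21.600000381469727], [465.1000061035156, 41.900001525878906]]
reader frame corners [(-54.3, -173.9), (43.0, -180.3), (51.6, -50.0), (-45.6, -43.6)]
top carrier [499.4   3. ] [60.1 88.7] 75.9
[[449.0, -15.399999618530273], [535.0999755859375, -37.0], [549.7000122070312, 21.399999618530273], [463.70001220703125, 42.900001525878906]]
reader frame corners [(-53.3, -102.6), (34.9, -111.7), (41.0, -51.8), (-47.2, -42.8)]
```

View pics/v7.png

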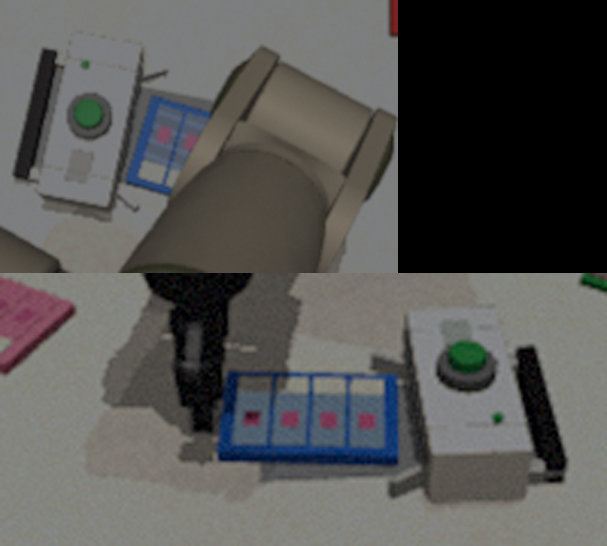

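The carrier's nose is in the mouth between the guides, at lower panel (398,375)-(398,460), centred to about 3 mm. I continue straight, then swing the heading into line.

Call:
step_arm:
  increments:
    - [[0.8,0,0],[0,0,0],35]
    - [[1.6,0,0],[0,0,0],35]
    - [[2.4,0,0],[0,0,0],35]
    - [[3.2,0,0],[0,0,0],35]
    - [[4.0,0,0],[0,0,0],35]
    - [[4.0,0,0],[0,0,0],35]

```text
time_s: 8.35
eef_pos: [484.2, -65.4, -32.7]
ee_rot: [-0.0, 0.788, 0.616, 0.0]
force: [0.8, 0.4, -0.9]
grip_width: 0.347
grip_force: 0.0
```

Run:
```python
from h import *
cur();carrier('s8','scene');carrier('t8','top')
```

```text
t 8.35 pos [484.2 -65.4 -32.7] yaw 75.98 F [ 0.8  0.4 -0.9] g 0.347
scene carrier [504.9  -5.7] [104.2  97.3] 78.0
[[446.3999938964844, -46.5], [541.5999755859375, -66.69999694824219], [563.2999877929688, 35.099998474121094], [468.1000061035156, 55.400001525878906]]
reader frame corners [(-51.5, -133.8), (45.6, -140.2), (52.5, -36.2), (-44.6, -29.8)]
top carrier [544.   26.3] [23.6 13.4] 71.7
[[533.9000244140625, 17.200000762939453], [546.7000122070312, 13.0], [554.0999755859375, 35.400001525878906], [541.2999877929688, 39.599998474121094]]
reader frame corners [(26.0, -58.2), (39.2, -60.6), (43.4, -37.3), (30.1, -35.0)]
```

Call:
step_arm:
  increments:
    - [[1.0,0.15,0],[0,0,-1.2],35]
    - [[2.0,0.27,0],[0,0,-2.4],35]
    - [[3.0,0.38,0],[0,0,-3.6],35]
    - [[4.0,0.46,0],[0,0,-4.8],35]
    - [[5.0,0.52,0],[0,0,-5.9],35]
    - [[5.0,0.52,0],[0,0,-5.9],35]

```text
time_s: 9.2
eef_pos: [501.3, -18.0, -32.8]
ee_rot: [-0.0, 0.755, 0.655, 0.0]
force: [-0.5, 0.3, -0.5]
grip_width: 0.352
grip_force: 0.0
```

Run:
```python
from h import *
s=cur();d=s['eef_pos'][:2]-[516.5,78.5]; print('tool reader',d@[.99,-.143],d@[.143,.99]);carrier('s9','scene')
```

```text
t 9.2 pos [501.3 -18.  -32.8] yaw 81.9 F [-0.5  0.3 -0.5] g 0.352
tool reader -1.2782333872251397 -97.68536718834326
scene carrier [526.3  15. ] [50.  70.4] 83.3
[[488.5, -5.699999809265137], [558.4000244140625, -13.899999618530273], [564.2000122070312, 35.70000076293945], [494.29998779296875, 43.900001525878906]]
reader frame corners [(-15.7, -87.4), (54.7, -85.5), (53.3, -35.5), (-17.0, -37.4)]
```

Call:
step_arm:
  increments:
    - [[0.2,0,0],[0,0,0],35]
    - [[0.4,0,0],[0,0,0],35]
    - [[0.55,0,0],[0,0,0],35]
    - [[0.55,0,0],[0,0,0],35]

```text
time_s: 9.75
eef_pos: [502.0, -13.2, -32.7]
ee_rot: [-0.0, 0.756, 0.655, 0.0]
force: [-0.2, 1.3, -1.0]
grip_width: 0.351
grip_force: 0.0
```

Call:
step_arm:
  increments:
    - [[0.1,0,0],[0,0,0],35]
    - [[0.2,0,0],[0,0,0],35]
    - [[0.2,0,0],[0,0,0],35]

```text
time_s: 10.12
eef_pos: [502.3, -11.4, -32.7]
ee_rot: [-0.0, 0.756, 0.655, -0.0]
force: [-0.1, -0.8, 0.1]
grip_width: 0.349
grip_force: 0.7
```

Call:
step_arm:
  increments:
    - [[0.1,0,0],[0,0,0],35]
    - [[0.2,0,0],[0,0,0],35]
    - [[0.2,0,0],[0,0,0],35]

```text
time_s: 10.5
eef_pos: [502.1, -11.0, -32.7]
ee_rot: [0.0, 0.755, 0.655, -0.001]
force: [-4.9, -14.0, 1.6]
grip_width: 0.354
grip_force: 7.1
```

Call:
step_arm:
  increments:
    - [[0.1,0,0],[0,0,0],35]
    - [[0.1,0,0],[0,0,0],35]

```text
time_s: 10.75
eef_pos: [502.0, -10.9, -32.7]
ee_rot: [0.001, 0.755, 0.655, -0.002]
force: [-7.2, -19.7, 1.4]
grip_width: 0.35
grip_force: 10.4
```

Call:
step_arm:
  increments:
    - [[-0.5,0,0],[0,0,0],35]
    - [[-2,0,0],[0,0,0],35]
    - [[-4,0,-1],[0,0,0],35]
    - [[-5,0,-4],[0,0,0],20]
    - [[-5,0,-8],[0,0,0],0]
    - [[-5,0,-12],[0,0,0],0]
    - [[-5,0,-13],[0,0,0],0]
    - [[-5,0,-13],[0,0,0],0]

```text
time_s: 11.75
eef_pos: [495.6, -58.1, 97.2]
ee_rot: [0.0, 0.756, 0.655, 0.0]
force: [0.1, 0.7, -0.0]
grip_width: 0.003
grip_force: 0.0
```

Run:
```python
from h import *
cur();c=carrier('s10','scene')
# rear top edge fit in reader frame: first blue pixel in each row
h=cv2.cvtColor(c['img'],cv2.COLOR_RGB2HSV); m=cv2.inRange(h,(100,120,50),(125,255,255)); m[:,:310]=0;m[:,370:]=0
ey=np.array([.143,.990]);ex=np.array([.990,-.143]);Q=[]
for v in range(225,275):
    u=np.nonzero(m[v])[0]
    if len(u)>4: p=px2w(c,u[0]-.5,v,12)[:2]-[516.5,78.5]; Q.append((p@ex,p@ey))
Q=np.array(Q);print(Q.round(1).tolist())
```

```text
t 11.75 pos [495.6 -58.1  97.2] yaw 81.82 F [ 0.1  0.7 -0. ] g 0.003
scene carrier [518.2  63.2] [130.9  99.9] 81.8
[[459.3999938964844, 5.599999904632568], [558.2999877929688, -8.699999809265137], [577.0, 120.80000305175781], [478.1000061035156, 135.10000610351562]]
reader frame corners [(-46.1, -80.3), (53.9, -80.3), (53.9, 50.6), (-46.1, 50.5)]
[[-46.1, -51.5], [-44.2, -77.1], [-40.8, -79.7], [-30.2, -80.6], [-26.7, -80.9], [-23.2, -81.2], [-19.8, -81.5], [-16.2, -79.5], [-12.8, -79.8], [-9.4, -80.1], [-6.0, -80.4], [-2.6, -80.7], [0.7, -81.0], [4.1, -81.3], [7.6, -79.4], [10.9, -79.7], [14.2, -80.0], [17.4, -80.3], [20.7, -80.6], [24.0, -80.9], [27.2, -81.1], [30.4, -81.4], [33.8, -79.5], [36.9, -79.8], [40.1, -80.1], [43.3, -80.4], [46.4, -80.7], [49.6, -81.0], [52.7, -81.3]]
```

The carrier is home: its rear edge is at reader y = -80.4 (should be -80) and square. Next the button, at about (516.5, 79).

Run:
```python
from h import *
rows((495.6,-58.1,97.2,81.8),(516.5,79,60,81.8))
```

```text
[13.87, 0.11, 3.72] turn z 0.0
```

Call:
step_arm:
  increments:
    - [[4,0,0],[0,0,0],0]
    - [[8,0,0],[0,0,0],0]
    - [[12,0.1,0],[0,0,0],0]
    - [[13.9,0.1,1],[0,0,0],0]
    - [[13.9,0.1,2.5],[0,0,0],0]
    - [[13.9,0.1,3.7],[0,0,0],0]
    - [[13.9,0.1,3.7],[0,0,0],0]
    - [[13.9,0.1,3.7],[0,0,0],0]

```text
time_s: 12.8
eef_pos: [516.6, 78.9, 60.5]
ee_rot: [0.0, 0.756, 0.655, 0.0]
force: [0.5, 0.0, -0.4]
grip_width: 0.001
grip_force: 0.0
```

Run:
```python
from h import *
cur();c=cap('scene','s11'); 
g=c['img'].astype(int)[195:250,340:390]
for r,row in enumerate(g): print(195+r,''.join('G' if (p[1]>1.4*p[0] and p[1]>50) else '#' if p.max()<45 else '+' if p.max()<90 else '.' for p in row))
for z in(50,58,62,70,95): print(z,w2px(c,(516.5,79,z)))
```

```text
t 12.8 pos [516.6  78.9  60.5] yaw 81.78 F [ 0.5  0.  -0.4] g 0.001
195 ++++++++++++++++++++##########++++++###...........
196 ++++++++++++++++++++###########+++++###+..........
197 ++++++++++++++++++++###################...........
198 ++++++++++++.....+.++#################+...........
199 +++++++++++.........+#################............
200 ++++++++++++.......++################+............
201 +++++++++++++.......+################.............
202 +++++++++++++.......+###############+.............
203 +++++++++++++.......+##############+..............
204 +++++++++++++++....++##############...............
205 +++++++++++++++....+++#########+.+................
206 +++++++++++++++....+#+#########...................
207 ++++++++++++++++...+#+#########...................
208 +++++++++++++++++..+#+########+...................
209 +++++++++++++++++..+#+########+...................
210 ++++++++++++++++...+#+########+...................
211 +++++++++++++++++..+#+########+...................
212 ++++++++++++++++++.+++########+...................
213 ...+++++++++++++++++++########++......
[... 1628 characters left out ...]
..........................G+######
244 ..G...+++..................................+######
245 ..G...++#..................................G+#####
246 ..GG..+#++.......................GG........G+#####
247 ...G..+##+.......................GGG.......G.#####
248 ...G..++#+.......................GG+........+#####
249 ...G...+#+.......................++..........+####
50 (np.float64(362.9143778476199), np.float64(232.12786305735673))
58 (np.float64(363.1717682916765), np.float64(229.29904924193934))
62 (np.float64(363.30141678061307), np.float64(227.87416558708657))
70 (np.float64(363.5626439457943), np.float64(225.00318482268585))
95 (np.float64(364.3959531005186), np.float64(215.84481665545476))
```

Call:
step_arm:
  increments:
    - [[0,0,1],[0,0,0],0]
    - [[0,0,2],[0,0,0],0]
    - [[0,0,2.8],[0,0,0],0]
    - [[0,0,2.8],[0,0,0],0]

```text
time_s: 13.35
eef_pos: [516.0, 79.6, 31.8]
ee_rot: [-0.0, 0.756, 0.655, -0.0]
force: [-2.7, -0.3, 2.1]
grip_width: -0.004
grip_force: 1.3
```

Call:
step_arm:
  increments:
    - [[0,0,0.15],[0,0,0],0]
    - [[0,0,0.3],[0,0,0],0]
    - [[0,0,0.3],[0,0,0],0]

```text
time_s: 13.72
eef_pos: [516.3, 79.6, 29.4]
ee_rot: [-0.0, 0.756, 0.655, -0.0]
force: [-2.8, 0.0, 3.4]
grip_width: -0.001
grip_force: 1.8
```

Call:
step_arm:
  increments:
    - [[0,0,0.15],[0,0,0],0]
    - [[0,0,0.3],[0,0,0],0]
    - [[0,0,0.3],[0,0,0],0]

```text
time_s: 14.1
eef_pos: [516.6, 79.6, 28.6]
ee_rot: [0.0, 0.756, 0.655, 0.0]
force: [-11.1, -0.5, 27.3]
grip_width: -0.004
grip_force: 13.7
```

The force went 2 N, 3.4 N, then a hard stop at 27 N, so the button is fully down. I release it.

Call:
step_arm:
  increments:
    - [[0,0,0],[0,0,0],0]
    - [[0,0,-1],[0,0,0],0]
    - [[0,0,-3],[0,0,0],0]
    - [[0,0,-6],[0,0,0],0]
    - [[-3,0,-9],[0,0,0],0]
    - [[-8,0,-10],[0,0,0],0]
    - [[-12,0,-10],[0,0,0],0]
    - [[-12,0,-10],[0,0,0],0]

```text
time_s: 15.1
eef_pos: [499.3, -41.3, 126.4]
ee_rot: [0.0, 0.757, 0.654, 0.0]
force: [0.3, 1.0, -0.4]
grip_width: -0.002
grip_force: 0.0
```

Run:
```python
from h import *
cur();c=carrier('s12','scene')
h=[cv2.cvtColor(x['img'],cv2.COLOR_RGB2HSV) for x in(c,dict(np.load('pics/s10.npz')))]
for k in h:
    g=cv2.inRange(k,(45,90,40),(85,255,255))[215:242,350:380]; ys,xs=np.nonzero(g); print('green',xs.mean()+350,ys.mean()+215,len(xs))
# moved things: compare with the s0 scene
d=cv2.absdiff(cv2.GaussianBlur(c['img'],(5,5),0),cv2.GaussianBlur(dict(np.load('pics/scene0.npz'))['img'],(5,5),0)).max(2)>40
n,_,st,ce=cv2.connectedComponentsWithStats(d.astype(np.uint8)); print([s.tolist() for s in st[1:] if s[4]>25])
```

```text
t 15.1 pos [499.3 -41.3 126.4] yaw 81.64 F [ 0.3  1.  -0.4] g -0.002
scene carrier [518.2  63. ] [131.3  99.9] 81.8
[[459.3999938964844, 5.099999904632568], [558.2999877929688, -9.100000381469727], [577.0, 120.9000015258789], [478.1000061035156, 135.10000610351562]]
reader frame corners [(-46.0, -80.8), (53.9, -80.8), (53.8, 50.6), (-46.1, 50.5)]
green 363.64356435643566 227.2970297029703 101
green 363.76 227.26 100
[[23, 0, 59, 18, 538], [268, 0, 18, 57, 535], [292, 0, 35, 6, 160], [333, 0, 12, 56, 390], [30, 20, 80, 94, 3420], [280, 38, 49, 27, 974], [257, 59, 6, 18, 77], [247, 61, 12, 31, 146], [358, 60, 32, 11, 99], [323, 62, 75, 46, 1341], [277, 68, 10, 21, 61], [253, 94, 9, 5, 34], [293, 96, 17, 4, 45], [327, 102, 26, 42, 840], [297, 106, 8, 7, 43], [234, 117, 114, 147, 4392], [323, 130, 62, 32, 1325], [85, 136, 206, 60, 3939], [268, 150, 24, 8, 102], [329, 175, 8, 11, 49], [249, 232, 21, 3, 29], [381, 236, 6, 22, 35]]
```

```bash
python3 -c "
from rig import ctrl; print(ctrl.finish_job())"
```

```text
the job is handed in; nothing more can be done
None
```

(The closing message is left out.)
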